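Nest the stacking sample beakers

TASK

Stack the three full-size steel beakers on the lab bench: the one on the round cork pad stays where it is, and the other two of the same size are nested into it, one in the other, in either order, upright and each fully home with its shoulder on the rim below. Leave the smaller look-alike beaker where it stands, and leave the finished stack standing on the pad.

Things in the scene. Friction and masses are not known exactly. Their poses are not given: they have to be found in the camera images.
- base_mid (a point): Base of the stack: steel beaker, mouth up, loose on a fixed cork pad (110 mm across, 6 mm thick). 82 mm high: hollow body 38 mm high, tapering from 48 mm across at its top to 40 at the foot, then a flat shoulder out to a straight collar 44 mm high, 60 mm across outside, 54 inside. Origin on the upright axis (z), 41 mm above its foot.
- cup_a_mid (a point): Beaker to be nested, same size and shape as the base, 0.1 to 0.2 kg, mouth up on the bench. Origin on its upright axis (z), 41 mm above its foot. Its 60 mm collar can be gripped from above. Fully home, its shoulder rests on the rim of the beaker below: it sits 44 mm higher than that one, and its whole collar stays free above that rim.
- cup_b_mid (a point): The other beaker to be nested, identical to cup_a: 82 mm high, collar 60 mm across and 44 mm high above a tapered 38 mm body, 0.1 to 0.2 kg, mouth up on the bench. Origin on its upright axis (z), 41 mm above its foot. It nests the same way, 44 mm higher than the beaker below.
- small_mid (a point): Bystander, left alone: smaller steel beaker of the same form, 61 mm high, collar 44 mm across, mouth up on the bench. Origin on its upright axis (z), 30 mm above its foot.

How it is judged:
By the outcome, as a careful person would: the job done as asked, in the order asked, and still so for the second after the job is handed in, with the robot touching nothing.
It also fails if it takes over 58 s, if anything falls off the work surface, if the arm or the gripper's body presses on something with over 40 N, if the wrist force passes 120 N, or if a joint passes its speed limit or range.

ROBOT

A 6-joint arm with a two-finger parallel gripper is mounted at the origin on the work surface. World frame = base frame: x ahead of the robot, y to its left, z up, the work surface at z = 0. Lengths are in m, angles in rad, forces in N, time in s.
With the tool pointing down it reaches from about 0.25 to 0.725 m from the base axis. Payload 4 kg.
Tool frame: the origin (TCP) lies between the finger pads; the fingertips stand 17 mm ahead of it and the grasp point (between the pads) lies 2 mm behind it; z points along the fingers, x is the direction in which the jaws open and shut, and the axes are right-handed (so a half turn about z gives the same grasp; the last joint's range is limited). The gripper opens to 85 mm and grips with 20 to 120 N. Pads are 22 mm wide; open, the fingers measure 114 mm over their backs; the gripper's body (76 mm by 85 mm) begins 54 mm behind the grasp point. The pads swing forward as they close: fully open they stand 13 mm farther back than shut.
Start: joints at [-1.276, 0.241, 0.005, 1.335, 0, 1.571], TCP at [0.145, -0.478, 0.248] pointing down, gripper open.
Joint ranges: [-2.72, 2.72], [-1.05, 1.87], [-1.09, 1.28], [-1.99, 2.15], [-1.42, 1.44], [-3.14, 3.14]. Speed limits (rad/s): [2.79, 2.79, 3.14, 3.14, 3.14, 3.14].

INTERFACE

Orientations are given as a unit quaternion [x, y, z, w].
In Python, from workcell import telemetry, cams, workorder gives the robot as it stands. The module is installed in compiled form; this text tells all that it offers.
- The arm moves only by the tool apply_moves, never from a script. Its argument "moves" is a list that holds one entry, the list of rows, each a list of 4 numbers: the shift along the tool's x, y, z in mm, then the turn about the tool's z in degrees. A call has exactly 10 rows; each row shifts and turns the pose as measured when the row begins, along the tool's axes as they then stand; what a row does not reach is not made up. A row lasts 1/10 s, in which the tool goes at most 50 mm and 8.59 degrees, less where a joint would pass 70% of its speed; a pose out of reach is approached as far as the arm can. A call with a gripper value outside its range is refused whole. "hand" is the gripper's target within -1 to 1 (fully open at 1, half-way at 0, shut at -1), set as the call begins (left out, the last holds). The fingers move at their own pace and stop on an object; the grip force is fixed at half the most. Time passes only in rows, so rows that do not move let the fingers close, or fill a call up. It gives the time, the measured TCP pose, the force and the opening at its end, in the units of the state.
- telemetry.get_obs(): the state, without advancing time (a new reading comes with each control period).
- cams.camera(name): name is "scene" or "top"; returns a dict with "color" (400x640x3 uint8, red, green, blue), "fovy" (degrees; the focal length in pixels is half the picture's height over the tangent of half this angle, whatever the lens; pixels are square), "cx", "cy" (the principal point, pixels), "camera_from_world" (4x4, takes a point from world to camera coordinates). Camera axes: x right, y down, z forward; pixel columns grow to the right and rows downward; lengths in m; the calibration is good to about 2 mm. A picture is of the moment at which its call begins. There is no depth.
- workorder.job_done(): hands the job in, once; it reports no verdict.
The state is a dict: "clock": time; "joint_pos": joint angles; "joint_vel": joint speeds; "tau": joint torques, N m; "eef_pos": TCP position; "tool_rot": TCP orientation; "ft_force": force on the tool from outside, world axes, zero at the start; "ft_torque": the same for the moment, N m; "grip_width": finger opening in m.
Only numpy, scipy, OpenCV 4.12 (cv2) and the standard library are available. Lean on these libraries where they do the work, as an engineer would, in place of code of your own. Each camera call takes 0.05 s, during which the arm holds its last target. There are 200 camera calls.

## Working session

There is one attempt and no reset: what is moved stays moved. The work goes in short steps, Python scripts to look and compute and a tool call to move; the robot and the scene stay as the last step left them, time stands still between calls to the robot, and variables do not carry over. Pictures are saved under pics/ and viewed, about 8 in all and at most 12, crops included, and the job is handed in when it is done.

Besides the shell and the picture viewer there is one more tool, called after "Call:" by a JSON object that holds its "method" and its "body". apply_moves: Moves the arm, as the interface text tells. Its arguments: {"type":"object","properties":{"moves":{"type":"array"},"hand":{"type":"number"}},"required":["moves"]}

```bash
mkdir -p pics; python3 - <<'E'
from workcell import telemetry, cams
import cv2, numpy as np
o=telemetry.get_obs()
for k in('clock','eef_pos','tool_rot','grip_width'):print(k,o[k])
np.set_printoptions(precision=4,suppress=True)
for n in('top','scene'):
    c=cams.camera(n);cv2.imwrite(f'pics/{n}0.png',c['color'][:,:,::-1])
    print(n,c['fovy'],c['cx'],c['cy'],c['camera_from_world'],[k for k in c])
E
```

```text
clock 0.0
eef_pos [ 0.14507706 -0.4778498   0.24740752]
tool_rot [ 8.03287724e-01 -5.95590222e-01 -8.52769860e-04 -6.26151633e-04]
grip_width 0.08504388741210095
top 42.954260814770564 328.3082714862188 199.89947987702826 [[-0.0028 -0.9996  0.0277 -0.0119]
 [-0.9904 -0.0011 -0.1381  0.5574]
 [ 0.1381 -0.0278 -0.99    1.1544]
 [ 0.      0.      0.      1.    ]] ['color', 'fovy', 'cx', 'cy', 'camera_from_world']
scene 53.734170361354444 322.0944134809891 198.1306075491681 [[ 0.561   0.8278 -0.0075 -0.294 ]
 [ 0.4378 -0.3043 -0.846  -0.1583]
 [-0.7026  0.4713 -0.5332  1.2527]
 [ 0.      0.      0.      1.    ]] ['color', 'fovy', 'cx', 'cy', 'camera_from_world']
```

View pics/top0.png

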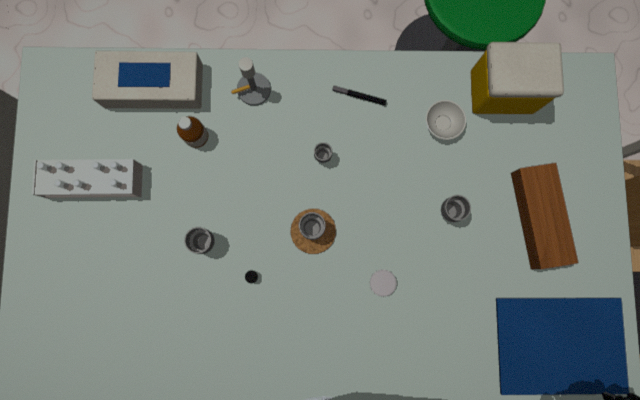

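View pics/scene0.png

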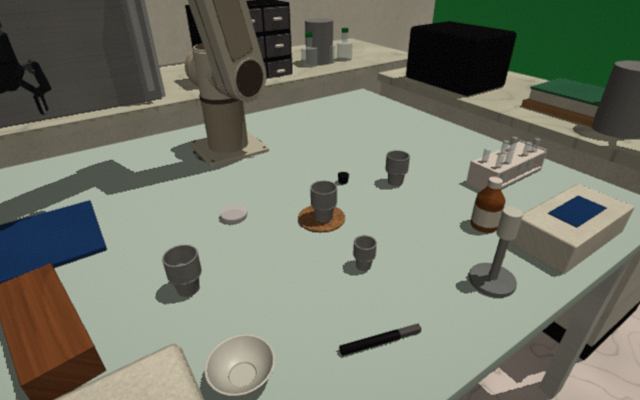

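The top picture shows the base at about (312,226) on the cork, one full-size beaker at (200,240), the other at (456,208), and the small one at (323,152). The scene picture agrees. Next I enlarge the rims.

```bash
cat > h.py <<'E'
import numpy as np, cv2
from workcell import telemetry, cams
def cal(c):
    f=200/np.tan(np.radians(c['fovy']/2)); return np.array([[f,0,c['cx']],[0,f,c['cy']],[0,0,1]]),c['camera_from_world']
def ray(c,u,v,z):
    K,T=cal(c);R,t=T[:3,:3],T[:3,3];o=-R.T@t;d=R.T@np.linalg.solve(K,[u,v,1]);return o+d*(z-o[2])/d[2]
def proj(c,P):
    K,T=cal(c);q=(np.atleast_2d(P)@T[:3,:3].T+T[:3,3])@K.T;return q[:,:2]/q[:,2:]
def ring(x,y,z,r):
    a=np.linspace(0,2*np.pi,60,endpoint=False);return np.c_[x+r*np.cos(a),y+r*np.sin(a),0*a+z]
def crop(c,u,v,h,s,rings=()):
    im=c['color'][:,:,::-1];u0,v0=int(u-h),int(v-h)
    b=cv2.resize(im[v0:v0+2*h,u0:u0+2*h],None,fx=s,fy=s,interpolation=cv2.INTER_CUBIC)
    for r,col in rings:
        p=(proj(c,r)-[u0,v0]+.5)*s;cv2.polylines(b,[p.round().astype(np.int32)],True,col,1)
    return b
def tool(dx,dy,dz=0):
    from scipy.spatial.transform import Rotation as Ro
    return Ro.from_quat(telemetry.get_obs()['tool_rot']).inv().apply([dx,dy,dz])*1000
E
python3 - <<'E'
from h import *
np.set_printoptions(precision=4,suppress=True)
t=cams.camera('top');s=cams.camera('scene')
out=[]
for n,(u,v),(us,vs),z in(('base',(312,225),(323,190),.088),('L',(200,238),(397,160),.082),('R',(456,206),(183,256),.082),('sm',(323,150),(365,242),.061)):
    p=ray(t,u,v,z);q=ray(s,us,vs,z);print(n,p,q)
    r=.022 if n=='sm' else .03
    out.append(np.vstack([crop(t,u,v,22,6,[(ring(*p,r),(0,255,0))])[:264],crop(s,us,vs,22,6,[(ring(*p,r),(0,255,0))])]))
im=np.hstack(out[:3]);cv2.imwrite('pics/c1.png',im);print(im.shape)
E
```

```text
base [0.4939 0.0256 0.088 ] [0.5032 0.0173 0.088 ]
L [0.4655 0.2744 0.082 ] [0.4803 0.258  0.082 ]
R [ 0.5376 -0.3016  0.082 ] [ 0.5399 -0.3024  0.082 ]
sm [0.6719 0.0003 0.061 ] [0.6699 0.0001 0.061 ]
(528, 792, 3)
```

View pics/c1.png

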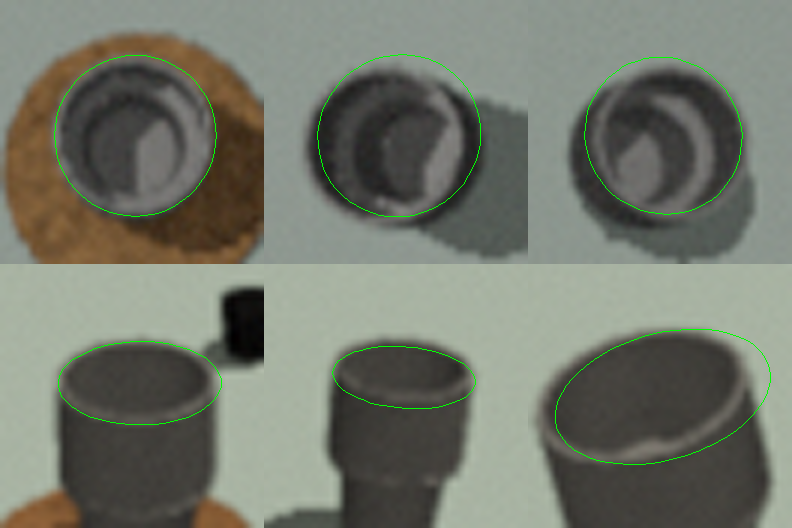

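The green trial rings show offsets of a few pixels from the real rims: about (-2,+1.5) px for L and (+0.5,+1.5) px for R in top. I refine with both views.

```bash
python3 - <<'E'
from h import *
from scipy.optimize import least_squares
np.set_printoptions(precision=4,suppress=True)
t=cams.camera('top');s=cams.camera('scene')
for n,a,b,z in(('base',(312.2,225.5),(323.25,187.5),.088),('L',(198,239.5),(397.2,155.25),.082),('R',(456.5,207.5),(179.7,255.5),.082)):
    f=lambda p:np.r_[proj(t,[*p,z])[0]-a,proj(s,[*p,z])[0]-b]
    r=least_squares(f,[.5,0]);print(n,ray(t,*a,z),ray(s,*b,z),r.x,r.fun)
    f3=lambda p:np.r_[proj(t,p)[0]-a,proj(s,p)[0]-b]
    r=least_squares(f3,[.5,0,.1]);print('  3d',r.x,r.fun)
o=telemetry.get_obs()
from scipy.spatial.transform import Rotation as Ro
print(Ro.from_quat(o['tool_rot']).as_matrix())
E
```

```text
base [0.4928 0.0251 0.088 ] [0.4947 0.0237 0.088 ] [0.4932 0.0248] [ 0.1393 -0.1787  0.0123 -0.4385]
  3d [0.4929 0.0251 0.0866] [ 0.0265  0.0169  0.0309 -0.002 ]
L [0.4622 0.2787 0.082 ] [0.4607 0.2771 0.082 ] [0.4615 0.278 ] [0.2959 0.3049 0.4772 0.029 ]
  3d [0.4616 0.2779 0.0823] [ 0.3125  0.274   0.4722 -0.0621]
R [ 0.5342 -0.3026  0.082 ] [ 0.5353 -0.3068  0.082 ] [ 0.5345 -0.3053] [ 1.1824 -0.1464  0.7009 -0.5448]
  3d [ 0.5338 -0.3053  0.0801] [0.9756 0.2986 0.7615 0.039 ]
[[ 0.2906 -0.9569 -0.0002]
 [-0.9569 -0.2906  0.0007]
 [-0.0008 -0.     -1.    ]]
```

Top and scene agree to about 4 mm or better, and the heights come out at 0.087/0.082/0.080, which fits. That gives base (0.493,0.025), L (0.4615,0.278) and R (0.5345,-0.305). I go to R first.

Call:
{"method": "apply_moves", "body": {"moves": [[[-5, -42, 8, 0], [-5, -42, 8, 0], [-5, -42, 8, 0], [-5, -42, 8, 0], [-5, -42, 8, 0], [-5, -42, 8, 0], [-5, -42, 8, 0], [-5, -42, 8, 0], [-5, -42, 8, 0], [-5, -42, 8, 0]]], "hand": 1}}

```text
clock: 1.3
eef_pos: [0.5432, -0.3092, 0.1657]
tool_rot: [0.799, -0.601, 0.002, 0.002]
ft_force: [-0.3, -0.3, 1.2]
grip_width: 0.0854
```

Call:
{"method": "apply_moves", "body": {"moves": [[[-6, 7, 0, 0], [0, 0, 0, 0], [0, 0, 8, 0], [0, 0, 10, 0], [0, 0, 10, 0], [0, 0, 10, 0], [0, 0, 0, 0], [0, 0, 0, 0], [0, 0, 0, 0], [0, 0, 0, 0]]]}}

```text
clock: 2.3
eef_pos: [0.5352, -0.3047, 0.1213]
tool_rot: [0.8, -0.601, 0.0, 0.002]
ft_force: [0.8, 0.6, -0.5]
grip_width: 0.0857
```

```bash
python3 - <<'E'
from h import *
t=cams.camera('top');s=cams.camera('scene');o=telemetry.get_obs();e=o['eef_pos'];print(e,o['joint_pos'])
R=[ring(.5345,-.305,.082,.03),ring(.5345,-.305,.038,.03)]
im=np.hstack([crop(t,456,206,33,6,[(r,(0,255,0)) for r in R]),crop(s,183,250,33,6,[(r,(0,255,0)) for r in R])]);cv2.imwrite('pics/r1.png',im)
E
```

```text
[ 0.53535222 -0.30462711  0.12133183] [-0.5155102   0.5450671   0.1223072   1.14812432 -0.0039123   2.34345006]
```

View pics/r1.png

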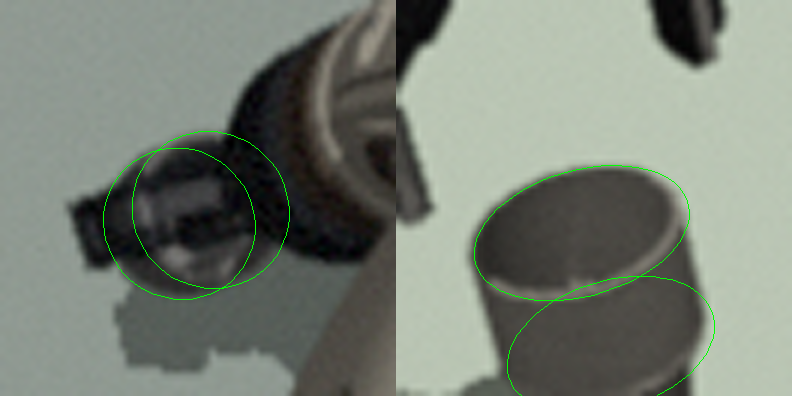

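The scene crop shows R's rim inside my predicted ring to about 1–2 mm. The fingers stand on either side of it, tips near (415,215) and (700,60). I descend.

Call:
{"method": "apply_moves", "body": {"moves": [[[0, 0, 10, 0], [0, 0, 10, 0], [0, 0, 10, 0], [0, 0, 10, 0], [0, 0, 10, 0], [0, 0, 8, 0], [0, 0, 6, 0], [0, 0, 2, 0], [0, 0, 0, 0], [0, 0, 0, 0]]]}}

```text
clock: 3.4
eef_pos: [0.5348, -0.3042, 0.0481]
tool_rot: [0.8, -0.6, -0.001, 0.002]
ft_force: [-0.5, -0.1, -0.0]
grip_width: 0.0854
```

Call:
{"method": "apply_moves", "body": {"moves": [[[0, 0, -10, 0], [0, 0, 0, 0], [0, 0, 0, 0], [0, 0, 0, 0], [0, 0, 0, 0], [0, 0, 0, 0], [0, 0, 0, 0], [0, 0, 0, 0], [0, 0, 0, 0], [0, 0, 0, 0]]]}}

```text
clock: 4.4
eef_pos: [0.5361, -0.3049, 0.0613]
tool_rot: [0.8, -0.6, 0.001, 0.002]
ft_force: [0.3, 0.5, -0.5]
grip_width: 0.0854
```

Call:
{"method": "apply_moves", "body": {"moves": [[[0, 0, 0, 0], [0, 0, 0, 0], [0, 0, 0, 0], [0, 0, 0, 0], [0, 0, 0, 0], [0, 0, 0, 0], [0, 0, 0, 0], [0, 0, 0, 0], [0, 0, 0, 0], [0, 0, 0, 0]]], "hand": -1}}

```text
clock: 5.4
eef_pos: [0.5363, -0.3051, 0.0615]
tool_rot: [0.8, -0.6, 0.002, 0.002]
ft_force: [0.5, 1.0, 0.7]
grip_width: 0.0574
```

Call:
{"method": "apply_moves", "body": {"moves": [[[0, 0, -8, 0], [0, 0, -15, 0], [0, 0, -20, 0], [0, 0, -20, 0], [0, 0, -20, 0], [0, 0, -20, 0], [0, 0, -15, 0], [0, 0, -8, 0], [0, 0, 0, 0], [0, 0, 0, 0]]]}}

```text
clock: 6.4
eef_pos: [0.5338, -0.3029, 0.192]
tool_rot: [0.8, -0.6, -0.002, 0.002]
ft_force: [0.0, -0.2, -0.9]
grip_width: 0.0577
```

```bash
python3 - <<'E'
from h import *
o=telemetry.get_obs();e=o['eef_pos'];print(e,o['grip_width'],o['ft_force'])
d=np.array([.493,.025])-e[:2];print(tool(*d))
E
```

```text
[ 0.53380986 -0.30294258  0.19196334] 0.057726277012507037 [ 0.02089449 -0.21869685 -0.86772286]
[-3.26275396e+02 -5.24990034e+01  1.27509114e-02]
```

Call:
{"method": "apply_moves", "body": {"moves": [[[-15, -2, 0, 0], [-30, -5, 0, 0], [-38, -6, 0, 0], [-42, -7, 0, 0], [-42, -7, 0, 0], [-42, -7, 0, 0], [-42, -7, 0, 0], [-35, -5, 0, 0], [-20, -3, 0, 0], [-8, -1, 0, 0]]]}}

```text
clock: 7.4
eef_pos: [0.4866, 0.0226, 0.1802]
tool_rot: [0.798, -0.602, -0.011, 0.006]
ft_force: [-0.0, -0.6, -1.0]
grip_width: 0.0578
```

Call:
{"method": "apply_moves", "body": {"moves": [[[0, 0, 0, 0], [0, 0, 0, 0], [0, 0, 0, 0], [0, 0, 0, 0], [0, 0, 0, 0], [0, 0, 0, 0], [0, 0, 0, 0], [0, 0, 0, 0], [0, 0, 0, 0], [0, 0, 0, 0]]]}}

```text
clock: 8.4
eef_pos: [0.4866, 0.0183, 0.1786]
tool_rot: [0.796, -0.605, -0.011, 0.008]
ft_force: [-0.8, 0.6, -0.8]
grip_width: 0.0578
```

```bash
python3 - <<'E'
from h import *
o=telemetry.get_obs();e=o['eef_pos'];print(e,o['grip_width'],o['ft_force'],o['joint_pos'])
d=np.array([.493,.025])-e[:2];print(tool(*d))
t=cams.camera('top');s=cams.camera('scene');zf=e[2]-.0615
x,y=e[:2]
R=[(ring(x,y,zf+.082,.03),(0,255,0)),(ring(x,y,zf,.02),(0,255,0)),(ring(x,y,zf+.038,.03),(0,255,0)),(ring(.493,.025,.088,.03),(0,0,255))]
p=proj(s,[x,y,.13])[0];q=proj(t,[x,y,.15])[0]
cv2.imwrite('pics/p1.png',np.hstack([crop(s,*p,48,4,R),crop(t,*q,48,4,R)]))
E
```

```text
[0.48660932 0.01829245 0.17864933] 0.05777971409186971 [-0.78556949  0.57122025 -0.84970894] [ 3.63271315e-02  2.78358244e-01 -1.31459455e-01  1.18874549e+00
  2.11919494e-03  2.90590862e+00]
[-4.74491289 -7.95542471 -0.17035899]
```

View pics/p1.png

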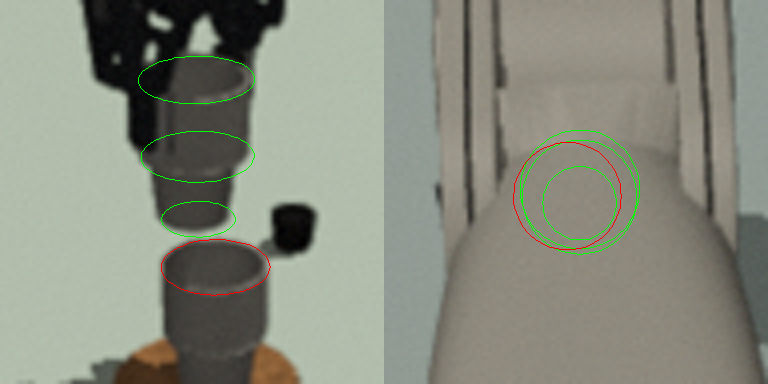

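The scene crop shows the held beaker upright over the base, foot centre near (194,218). That is about 2 mm left of my prediction; the base rim, centre (215,267), fits. I shift by the rest plus that offset.

Call:
{"method": "apply_moves", "body": {"moves": [[[-3, -5, 0, 0], [-3, -4, 0, 0], [0, 0, 0, 0], [0, 0, 5, 0], [0, 0, 5, 0], [0, 0, 0, 0], [0, 0, 0, 0], [0, 0, 0, 0], [0, 0, 0, 0], [0, 0, 0, 0]]]}}

```text
clock: 9.5
eef_pos: [0.4937, 0.0276, 0.1672]
tool_rot: [0.797, -0.604, -0.012, 0.008]
ft_force: [0.3, 0.2, -1.3]
grip_width: 0.0571
```

```bash
python3 - <<'E'
from h import *
o=telemetry.get_obs();e=o['eef_pos'];print(e,o['tool_rot'],o['ft_force'])
from scipy.spatial.transform import Rotation as Ro
print('tool z',Ro.from_quat(o['tool_rot']).as_matrix()[:,2])
d=np.array([.494,.0255])-e[:2];print(tool(*d),tool(0,0,-.05))
E
```

```text
[0.49371574 0.02757716 0.16715774] [ 0.79656633 -0.60438077 -0.01173907  0.00825601] [ 0.33985639  0.20203172 -1.33652166]
tool z [-0.02868145  0.00103682 -0.99958806]
[ 2.07692673  0.28575749 -0.01030655] [ 0.43611745 -1.36713325 49.97940324]
```

Call:
{"method": "apply_moves", "body": {"moves": [[[1, 0, 4, 0], [0, 0, 5, 0], [0, -1, 5, 0], [0, 0, 5, 0], [0, 0, 5, 0], [0, 0, 5, 0], [0, 0, 5, 0], [0, -1, 5, 0], [0, 0, 3, 0], [0, 0, 0, 0]]]}}

```text
clock: 10.5
eef_pos: [0.4944, 0.0271, 0.1207]
tool_rot: [0.797, -0.604, -0.012, 0.009]
ft_force: [-0.4, -0.6, 0.1]
grip_width: 0.0575
```

Call:
{"method": "apply_moves", "body": {"moves": [[[0, 0, 2, 0], [0, 0, 1, 0], [0, 0, 1, 0], [0, 0, 1, 0], [0, 0, 1, 0], [0, 0, 1, 0], [0, 0, 0, 0], [0, 0, 0, 0], [0, 0, 0, 0], [0, 0, 0, 0]]]}}

```text
clock: 11.5
eef_pos: [0.4949, 0.0271, 0.114]
tool_rot: [0.797, -0.604, -0.011, 0.008]
ft_force: [0.0, 0.7, -1.9]
grip_width: 0.0576
```

Call:
{"method": "apply_moves", "body": {"moves": [[[0, 0, 1, 0], [0, 0, 1, 0], [0, 0, 1, 0], [0, 0, 0, 0], [0, 0, 0, 0], [0, 0, 0, 0], [0, 0, 0, 0], [0, 0, 0, 0], [0, 0, 0, 0], [0, 0, 0, 0]]]}}

```text
clock: 12.5
eef_pos: [0.4958, 0.0272, 0.1118]
tool_rot: [0.797, -0.604, -0.01, 0.007]
ft_force: [0.2, -0.2, 0.0]
grip_width: 0.0577
```

Call:
{"method": "apply_moves", "body": {"moves": [[[0, 0, 1, 0], [0, 0, 0, 0], [0, 0, 0, 0], [0, 0, 0, 0], [0, 0, 0, 0], [0, 0, 0, 0], [0, 0, 0, 0], [0, 0, 0, 0], [0, 0, 0, 0], [0, 0, 0, 0]]]}}

```text
clock: 13.5
eef_pos: [0.4968, 0.0274, 0.1115]
tool_rot: [0.797, -0.604, -0.01, 0.006]
ft_force: [-0.3, 0.3, 1.6]
grip_width: 0.0578
```

Call:
{"method": "apply_moves", "body": {"moves": [[[0, 0, 0, 0], [0, 0, 0, 0], [0, 0, 0, 0], [0, 0, 0, 0], [0, 0, 0, 0], [0, 0, 0, 0], [0, 0, 0, 0], [0, 0, 0, 0], [0, 0, 0, 0], [0, 0, 0, 0]]], "hand": 1}}

```text
clock: 14.5
eef_pos: [0.4958, 0.0272, 0.1105]
tool_rot: [0.797, -0.604, -0.011, 0.007]
ft_force: [-0.8, 0.6, -0.5]
grip_width: 0.0852
```

Call:
{"method": "apply_moves", "body": {"moves": [[[0, 0, -5, 0], [0, 0, -10, 0], [0, 0, -10, 0], [0, 0, -15, 0], [0, 0, -20, 0], [0, 0, -20, 0], [0, 0, -20, 0], [0, 0, -10, 0], [0, 0, 0, 0], [0, 0, 0, 0]]]}}

```text
clock: 15.5
eef_pos: [0.4995, 0.0271, 0.2314]
tool_rot: [0.797, -0.604, -0.008, 0.005]
ft_force: [0.6, 0.1, -0.4]
grip_width: 0.0855
```

```bash
python3 - <<'E'
from h import *
o=telemetry.get_obs();e=o['eef_pos'];print(e,o['ft_force'],o['joint_pos'])
print(tool(.4615-e[0],.278-e[1]))
s=cams.camera('scene')
x,y=.493,.025
R=[(ring(x,y,.132,.03),(0,255,0)),(ring(x,y,.088,.03),(0,0,255))]
p=proj(s,[x,y,.09])[0]
a=crop(s,*p,40,6,R);b=crop(s,*p,40,6);cv2.imwrite('pics/n1.png',np.hstack([a,b])[:, :800])
E
```

```text
[0.49950767 0.02711067 0.23135617] [ 0.58086592  0.14648653 -0.42708653] [ 5.27217218e-02  2.64077844e-01 -8.63816309e-03  1.31769055e+00
  2.61882446e-03  2.92171424e+00]
[-251.85494719  -30.94852874    1.14636685]
```

```bash
python3 -c "
import cv2;a=cv2.imread('pics/n1.png');cv2.imwrite('pics/n1.png',cv2.resize(a,None,fx=.8,fy=.8))"
```

```text
(no output)
```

View pics/n1.png

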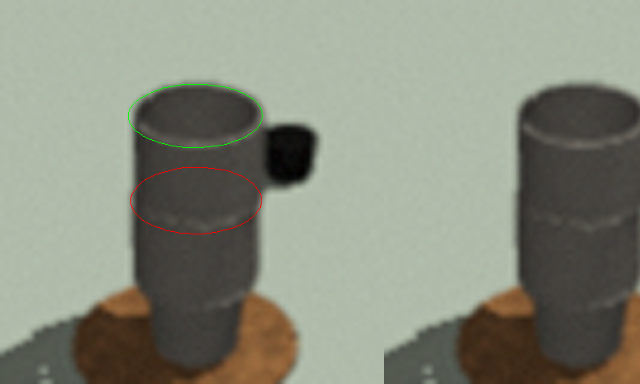

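Beaker one is home: the seam is at (195,222), the collars line up, and the rim matches the predicted height. I turn the wrist to stay in range, then go to L.

Call:
{"method": "apply_moves", "body": {"moves": [[[0, 0, 0, -6], [0, 0, 0, -7], [0, 0, 0, -7], [0, 0, 0, -7], [0, 0, 0, -7], [0, 0, 0, -7], [0, 0, 0, -7], [0, 0, 0, -6], [0, 0, 0, 0], [0, 0, 0, 0]]]}}

```text
clock: 16.55
eef_pos: [0.4923, 0.0267, 0.2188]
tool_rot: [0.987, -0.159, -0.022, 0.003]
ft_force: [0.7, 0.0, -0.3]
grip_width: 0.0853
```

```bash
python3 - <<'E'
from h import *
o=telemetry.get_obs();e=o['eef_pos'];print(e,o['joint_pos'])
print(tool(.4615-e[0],.278-e[1],.15-e[2]))
E
```

```text
[0.49229947 0.02673697 0.21878187] [ 0.05271916  0.2754788  -0.0273758   1.31210561  0.00264653  1.94294372]
[-105.23211974 -229.81941514   70.1562531 ]
```

Call:
{"method": "apply_moves", "body": {"moves": [[[-17, -38, 4, 0], [-17, -38, 4, 0], [-18, -38, 4, 0], [-18, -38, 4, 0], [-18, -38, 4, 0], [-17, -38, 4, 0], [0, 0, 0, 0], [0, 0, 0, 0], [0, 0, 0, 0], [0, 0, 0, 0]]]}}

```text
clock: 17.55
eef_pos: [0.4637, 0.2823, 0.1904]
tool_rot: [0.985, -0.171, -0.024, 0.006]
ft_force: [-0.1, -0.8, -0.5]
grip_width: 0.0852
```

```bash
python3 - <<'E'
from h import *
o=telemetry.get_obs();e=o['eef_pos'];print(e,o['joint_pos'])
print(tool(.4615-e[0],.278-e[1],.06-e[2]))
from scipy.spatial.transform import Rotation as Ro
print('tool z',Ro.from_quat(o['tool_rot']).as_matrix()[:,2])
E
```

```text
[0.46368793 0.28231509 0.19043425] [0.53525781 0.38872344 0.05861002 1.28449473 0.0220602  2.44870584]
[  5.2547808    2.23911325 130.39890804]
tool z [-0.04891412 -0.00336093 -0.99879733]
```

Call:
{"method": "apply_moves", "body": {"moves": [[[2, 1, 10, 0], [1, 0, 20, 0], [1, 0, 20, 0], [0, 0, 20, 0], [0, 0, 15, 0], [0, 0, 5, 0], [0, 0, 0, 0], [0, 0, 0, 0], [0, 0, 0, 0], [0, 0, 0, 0]]]}}

```text
clock: 18.55
eef_pos: [0.4668, 0.2711, 0.0979]
tool_rot: [0.984, -0.179, -0.022, 0.005]
ft_force: [0.1, -0.5, 0.9]
grip_width: 0.0856
```

```bash
python3 - <<'E'
from h import *
o=telemetry.get_obs();e=o['eef_pos'];print(e,o['joint_pos'])
print(tool(.4615-e[0],.278-e[1],.06-e[2]))
from scipy.spatial.transform import Rotation as Ro
print('tool z',Ro.from_quat(o['tool_rot']).as_matrix()[:,2])
s=cams.camera('scene');R=[(ring(.4615,.278,.082,.03),(0,255,0))]
p=proj(s,[.4615,.278,.1])[0];cv2.imwrite('pics/l1.png',crop(s,*p,40,8,R))
E
```

```text
[0.46683085 0.27112692 0.0978578 ] [ 0.51531331  0.45649015 -0.09449468  1.05923678  0.02045585  2.44511135]
[-5.85219208 -5.20917777 38.04585258]
tool z [-0.04436948 -0.0016218  -0.99901387]
```

View pics/l1.png

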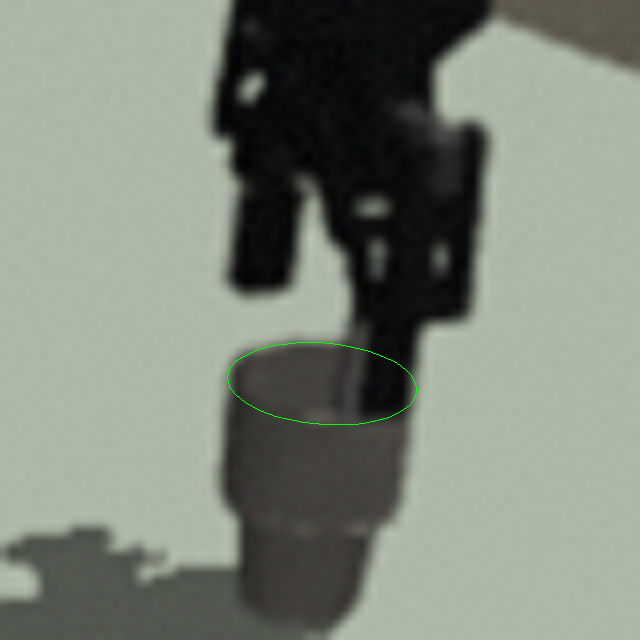

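The scene crop shows L's rim on the predicted ring, with the near finger's tip at (385,418) in front of the rim. I centre before going lower.

Call:
{"method": "apply_moves", "body": {"moves": [[[-5, -5, -2, 0], [0, 0, 0, 0], [0, 0, 0, 0], [0, 0, 0, 0], [0, 0, 0, 0], [0, 0, 0, 0], [0, 0, 0, 0], [0, 0, 0, 0], [0, 0, 0, 0], [0, 0, 0, 0]]]}}

```text
clock: 19.6
eef_pos: [0.4643, 0.2791, 0.1015]
tool_rot: [0.984, -0.178, -0.021, 0.004]
ft_force: [0.3, -0.4, -0.3]
grip_width: 0.0854
```

```bash
python3 - <<'E'
from h import *
from scipy.spatial.transform import Rotation as Ro
o=telemetry.get_obs();e=o['eef_pos'];M=Ro.from_quat(o['tool_rot']).as_matrix();print(e,M[:,2])
print(tool(.4615-e[0],.278-e[1],.06-e[2]))
s=cams.camera('scene');p=proj(s,[.4615,.278,.1])[0]
for sx in(1,-1):
  for k in(.017,.005): 
    w=e+M@[sx*.0425,0,k];print(w,(proj(s,w)[0]-p+40)*8)
cv2.imwrite('pics/l2.png',crop(s,*p,40,8,[(ring(.4615,.278,.082,.03),(0,255,0))]))
E
```

```text
[0.46434532 0.27908085 0.10147207] [-4.20298876e-02 -2.39731694e-04 -9.99116325e-01]
[-0.65409334  1.38866006 41.55526841]
[0.50339399 0.26416525 0.08281795] [375.95640041 428.83096649]
[0.50389835 0.26416812 0.09480735] [381.21016255 394.63095531]
[0.42386763 0.2939883  0.08615623] [272.48678756 306.51516289]
[0.42437199 0.29399118 0.09814563] [276.72590665 273.76191168]
```

View pics/l2.png

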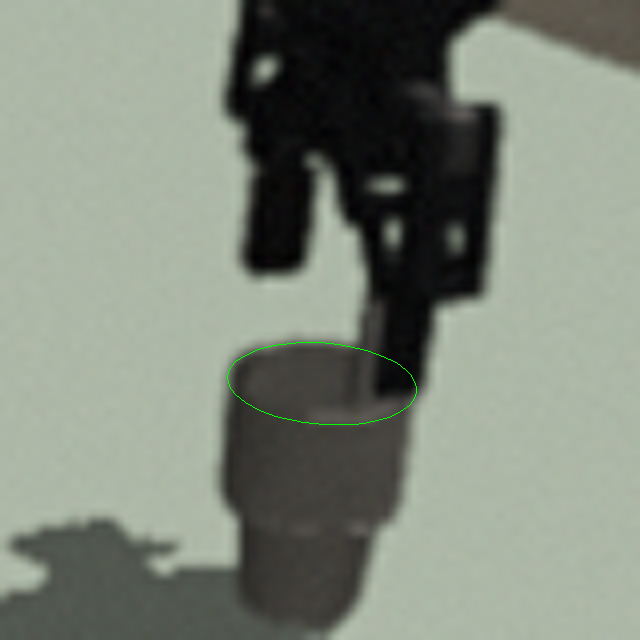

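Fingertip projections agree, allowing for the 13 mm swing-back, and they are outside the rim. Descend.

Call:
{"method": "apply_moves", "body": {"moves": [[[0, 1, 12, 0], [0, 0, 12, 0], [0, 0, 10, 0], [0, 0, 4, 0], [0, 0, 0, 0], [0, 0, 0, 0], [0, 0, 0, 0], [0, 0, 0, 0], [0, 0, 0, 0], [0, 0, 0, 0]]]}}

```text
clock: 20.65
eef_pos: [0.462, 0.2779, 0.0596]
tool_rot: [0.984, -0.178, -0.021, 0.004]
ft_force: [0.6, -0.4, 0.7]
grip_width: 0.0852
```

Call:
{"method": "apply_moves", "body": {"moves": [[[0, 0, 0, 0], [0, 0, 0, 0], [0, 0, 0, 0], [0, 0, 0, 0], [0, 0, 0, 0], [0, 0, 0, 0], [0, 0, 0, 0], [0, 0, 0, 0], [0, 0, 0, 0], [0, 0, 0, 0]]], "hand": -1}}

```text
clock: 21.65
eef_pos: [0.4629, 0.2783, 0.0608]
tool_rot: [0.984, -0.178, -0.02, 0.003]
ft_force: [0.1, -0.4, 0.6]
grip_width: 0.0587
```

Call:
{"method": "apply_moves", "body": {"moves": [[[0, 0, -10, 0], [0, 0, -25, 0], [0, 0, -35, 0], [0, 0, -40, 0], [0, 0, -35, 0], [0, 0, -20, 0], [0, 0, 0, 0], [0, 0, 0, 0], [0, 0, 0, 0], [0, 0, 0, 0]]]}}

```text
clock: 22.65
eef_pos: [0.4655, 0.2757, 0.2287]
tool_rot: [0.984, -0.178, -0.025, 0.008]
ft_force: [0.6, 0.3, -1.8]
grip_width: 0.0589
```

```bash
python3 - <<'E'
from h import *
from scipy.spatial.transform import Rotation as Ro
o=telemetry.get_obs();e=o['eef_pos'];M=Ro.from_quat(o['tool_rot']).as_matrix();print(e,M[:,2],o['grip_width'],o['ft_force'])
print(tool(.493-e[0],.025-e[1],.24-e[2]))
E
```

```text
[0.46545584 0.27568442 0.22865158] [-0.05269198 -0.00666049 -0.9985886 ] 0.058873925491596577 [ 0.56407608  0.31129828 -1.75656455]
[113.25246903 225.34529142 -11.11407742]
```

Call:
{"method": "apply_moves", "body": {"moves": [[[8, 15, -3, 0], [15, 30, -3, 0], [18, 35, -3, 0], [19, 38, -3, 0], [18, 37, -3, 0], [15, 30, -3, 0], [10, 19, -2, 0], [5, 10, -2, 0], [0, 0, 0, 0], [0, 0, 0, 0]]]}}

```text
clock: 23.65
eef_pos: [0.4876, 0.0232, 0.2419]
tool_rot: [0.983, -0.178, -0.035, 0.013]
ft_force: [0.2, 1.1, -1.8]
grip_width: 0.0589
```

```bash
python3 - <<'E'
from h import *
from scipy.spatial.transform import Rotation as Ro
o=telemetry.get_obs();e=o['eef_pos'];M=Ro.from_quat(o['tool_rot']).as_matrix();print(e,M[:,2],o['grip_width'],o['ft_force'])
ax=e+M@[0,0,.035];print('axis pt',ax)
print(tool(.493-e[0],.025-e[1],.205-e[2]))
s=cams.camera('scene')
pt=lambda k:e+M@[0,0,k]
a=np.linspace(0,6.28,60)
circ=lambda k,r:np.array([pt(k)+M@[r*np.cos(t),r*np.sin(t),0] for t in a])
R=[(circ(-.0215,.03),(0,255,0)),(circ(.0225,.03),(0,255,0)),(circ(.0605,.02),(0,255,0)),(ring(.493,.025,.132,.03),(0,0,255))]
p=proj(s,[*e[:2],.16])[0];cv2.imwrite('pics/p2.png',np.hstack([crop(s,*p,48,4,R),crop(s,*p,48,4)]))
E
```

```text
[0.48756204 0.023179   0.24189299] [-0.0733182  -0.01401972 -0.99721005] 0.058888657475072714 [ 0.21409906  1.11351276 -1.82859554]
axis pt [0.4849959  0.02268831 0.20699064]
[ 6.79115251 -5.03853752 36.36583005]
```

View pics/p2.png

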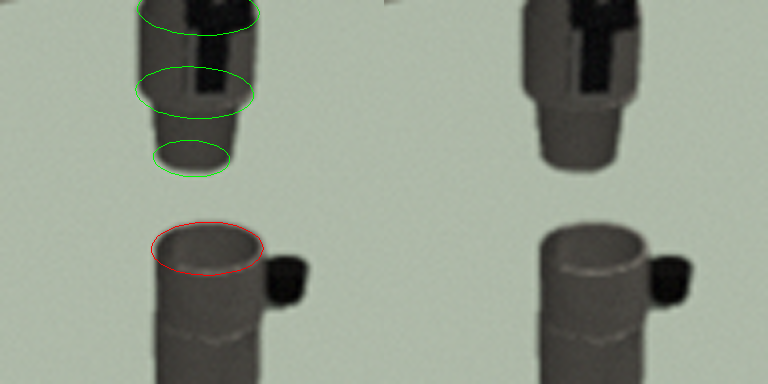

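The scene crop shows the held beaker above the nested pair, foot centre about (194,158) and stack rim centre (209,248). The tool has drifted to about 4° of tilt, so I descend gently and watch that.

Call:
{"method": "apply_moves", "body": {"moves": [[[3, -2, 5, 0], [2, -2, 6, 0], [2, -2, 6, 0], [1, -1, 6, 0], [0, 0, 6, 0], [0, 0, 4, 0], [0, 0, 0, 0], [0, 0, 0, 0], [0, 0, 0, 0], [0, 0, 0, 0]]]}}

```text
clock: 24.7
eef_pos: [0.4948, 0.0312, 0.2038]
tool_rot: [0.984, -0.174, -0.036, 0.014]
ft_force: [-0.2, 0.5, -1.7]
grip_width: 0.0586
```

```bash
cat > st.py <<'E'
from h import *
import sys
from scipy.spatial.transform import Rotation as Ro
z=float(sys.argv[1])
o=telemetry.get_obs();e=o['eef_pos'];M=Ro.from_quat(o['tool_rot']).as_matrix();print(e,M[:,2],o['joint_pos'],o['joint_vel'])
c=e+M@[0,0,.0225];print('shoulder',c,'foot',e+M@[0,0,.0605]);print('to do',tool(.4935-c[0],.0255-c[1],z-e[2]))
E
python3 st.py .170
```

```text
[0.49484995 0.03116747 0.20384273] [-0.075823   -0.01410383 -0.99702154] [ 0.06805202  0.31461711 -0.01520356  1.31766039 -0.00891538  1.98976475] [-0.00162636 -0.0043009   0.00384328  0.00088494 -0.00071147  0.00042409]
shoulder [0.49314393 0.03085014 0.18140974] foot [0.49026266 0.03031419 0.14352292]
to do [ 4.41951068  3.57191718 33.79038576]
```

Call:
{"method": "apply_moves", "body": {"moves": [[[2, 2, 3, 0], [1, 1, 5, 0], [0, 0, 5, 0], [0, 0, 5, 0], [0, 0, 3, 0], [0, 0, 0, 0], [0, 0, 0, 0], [0, 0, 0, 0], [0, 0, 0, 0], [0, 0, 0, 0]]]}}

```text
clock: 25.7
eef_pos: [0.4954, 0.0264, 0.1814]
tool_rot: [0.984, -0.174, -0.036, 0.013]
ft_force: [-0.3, 0.3, -1.8]
grip_width: 0.0588
```

```bash
python3 st.py .160
```

```text
[0.49536813 0.02643092 0.18140465] [-0.07476319 -0.01404587 -0.99710239] [ 0.05886339  0.32923157 -0.05506001  1.26204007 -0.00962342  1.98101779] [ 0.00060995 -0.00094432  0.00164987  0.00267588  0.00049174  0.0015355 ]
shoulder [0.49368596 0.02611489 0.15896985] foot [0.49084496 0.02558115 0.12107996]
to do [ 1.43687625 -0.19164374 21.36516931]
```

Call:
{"method": "apply_moves", "body": {"moves": [[[0, 0, 4, 0], [1, 0, 4, 0], [0, 0, 4, 0], [0, 0, 3, 0], [0, 0, 2, 0], [0, 0, 0, 0], [0, 0, 0, 0], [0, 0, 0, 0], [0, 0, 0, 0], [0, 0, 0, 0]]]}}

```text
clock: 26.7
eef_pos: [0.4951, 0.0258, 0.163]
tool_rot: [0.984, -0.174, -0.035, 0.013]
ft_force: [0.0, -0.5, -0.7]
grip_width: 0.0587
```

```bash
python3 st.py .155
```

```text
[0.49513889 0.02584358 0.16300225] [-0.07437328 -0.01399846 -0.99713222] [ 0.05774254  0.3425108  -0.08654416  1.21687273 -0.00968317  1.97988847] [-0.00177088 -0.00031457  0.00147196  0.000474   -0.00156742 -0.00051261]
shoulder [0.49346549 0.02552862 0.14056677] foot [0.4906393  0.02499667 0.10267575]
to do [ 0.56253007 -0.29476955  7.97713434]
```

Call:
{"method": "apply_moves", "body": {"moves": [[[0, 0, 1, 0], [0, 0, 1, 0], [0, 0, 1, 0], [0, 0, 1, 0], [0, 0, 1, 0], [0, 0, 0, 0], [0, 0, 0, 0], [0, 0, 0, 0], [0, 0, 0, 0], [0, 0, 0, 0]]]}}

```text
clock: 27.7
eef_pos: [0.4949, 0.0258, 0.1577]
tool_rot: [0.984, -0.174, -0.035, 0.013]
ft_force: [-0.9, -0.3, -1.3]
grip_width: 0.059
```

Call:
{"method": "apply_moves", "body": {"moves": [[[0, 0, 1, 0], [0, 0, 1, 0], [0, 0, 1, 0], [0, 0, 0, 0], [0, 0, 0, 0], [0, 0, 0, 0], [0, 0, 0, 0], [0, 0, 0, 0], [0, 0, 0, 0], [0, 0, 0, 0]]]}}

```text
clock: 28.7
eef_pos: [0.4956, 0.0258, 0.1557]
tool_rot: [0.984, -0.174, -0.034, 0.013]
ft_force: [-1.0, -0.2, 0.2]
grip_width: 0.0588
```

```bash
python3 st.py .155
```

```text
[0.49557111 0.02581123 0.15573838] [-0.0711199  -0.01374411 -0.99737308] [ 0.05759509  0.34686806 -0.10019584  1.1955907  -0.00962757  1.97967337] [ 1.08022656e-03 -4.95590774e-05 -1.83236403e-04 -1.20771382e-03
 -3.30364315e-04  6.53772675e-04]
shoulder [0.49397092 0.02550198 0.13329749] foot [0.49126836 0.02497971 0.09539731]
to do [-0.39466635  0.13554223  0.76995834]
```

Call:
{"method": "apply_moves", "body": {"moves": [[[0, 0, 1, 0], [0, 0, 1, 0], [0, 0, 1, 0], [0, 0, 1, 0], [0, 0, 0, 0], [0, 0, 0, 0], [0, 0, 0, 0], [0, 0, 0, 0], [0, 0, 0, 0], [0, 0, 0, 0]]]}}

```text
clock: 29.7
eef_pos: [0.4988, 0.0263, 0.155]
tool_rot: [0.984, -0.174, -0.029, 0.011]
ft_force: [0.5, -0.0, 3.0]
grip_width: 0.0589
```

```bash
python3 st.py .155
```

```text
[0.49875619 0.02627068 0.15499866] [-0.06157765 -0.01241168 -0.99802512] [ 0.05769488  0.34631704 -0.10237431  1.18433846 -0.0088404   1.97956305] [-0.00044324 -0.00048586 -0.00022458  0.00029037  0.00025686 -0.00102737]
shoulder [0.49737069 0.02599142 0.1325431 ] foot [0.49503074 0.02551978 0.09461814]
to do [-3.45960771  1.78766959  0.24311144]
```

Call:
{"method": "apply_moves", "body": {"moves": [[[-1, 0, 0, 0], [-1, 1, 0, 0], [-1, 0, 0, 0], [0, 0, 0, 0], [0, 0, 0, 0], [0, 0, 0, 0], [0, 0, 0, 0], [0, 0, 0, 0], [0, 0, 0, 0], [0, 0, 0, 0]]]}}

```text
clock: 30.7
eef_pos: [0.4957, 0.0261, 0.1553]
tool_rot: [0.984, -0.175, -0.029, 0.012]
ft_force: [-0.6, 0.6, 3.3]
grip_width: 0.0588
```

```bash
python3 st.py .155; python3 - <<'E'
from h import *
s=cams.camera('scene');p=proj(s,[.493,.025,.12])[0]
cv2.imwrite('pics/q2.png',crop(s,*p,48,6,[(ring(.4935,.0255,.132,.03),(0,0,255)),(ring(.4935,.0255,.088,.03),(0,0,255))]))
E
```

```text
[0.49565149 0.02606904 0.15529442] [-0.06080191 -0.01308261 -0.99806411] [ 0.05804984  0.33976993 -0.1110981   1.18142836 -0.00953316  1.98019405] [-0.00125234  0.00082818  0.00101023 -0.00088513 -0.00043654 -0.00028539]
shoulder [0.49428345 0.02577468 0.13283797] foot [0.49197297 0.02527754 0.09491154]
to do [-0.62437309  0.51671886  0.34507426]
```

View pics/q2.png

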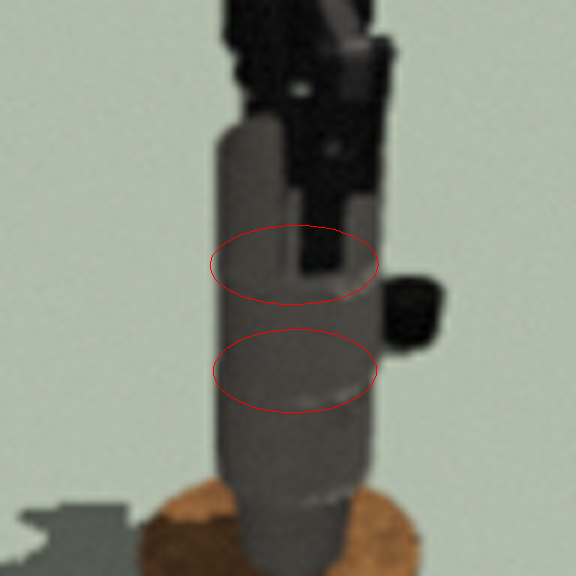

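The pair below stands straight, with its seam at (320,400). The top beaker rests on the rim near (330,285). I release and rise.

Call:
{"method": "apply_moves", "body": {"moves": [[[0, 0, 0, 0], [0, 0, 0, 0], [0, 0, 0, 0], [0, 0, 0, 0], [0, 0, 0, 0], [0, 0, 0, 0], [0, 0, 0, 0], [0, 0, 0, 0], [0, 0, 0, 0], [0, 0, 0, 0]]], "hand": 1}}

```text
clock: 31.75
eef_pos: [0.4935, 0.026, 0.1532]
tool_rot: [0.984, -0.174, -0.032, 0.012]
ft_force: [0.2, -0.1, 0.4]
grip_width: 0.0855
```

```bash
python3 st.py .255; python3 - <<'E'
from h import *
s=cams.camera('scene');p=proj(s,[.493,.025,.12])[0]
cv2.imwrite('pics/q3.png',crop(s,*p,48,6,[(ring(.4935,.0255,.176,.03),(0,0,255))]))
E
```

```text
[0.49352591 0.02602177 0.15317013] [-0.06670382 -0.01329316 -0.99768426] [ 0.05812433  0.34201805 -0.11419996  1.18199574 -0.00939592  1.98018014] [ 0.00218485 -0.00060632  0.00025258 -0.00053923  0.00096401 -0.00023176]
shoulder [0.49202507 0.02572267 0.13072223] foot [0.48949033 0.02521753 0.09281023]
to do [  -4.45427029    3.30999545 -101.68948545]
```

View pics/q3.png

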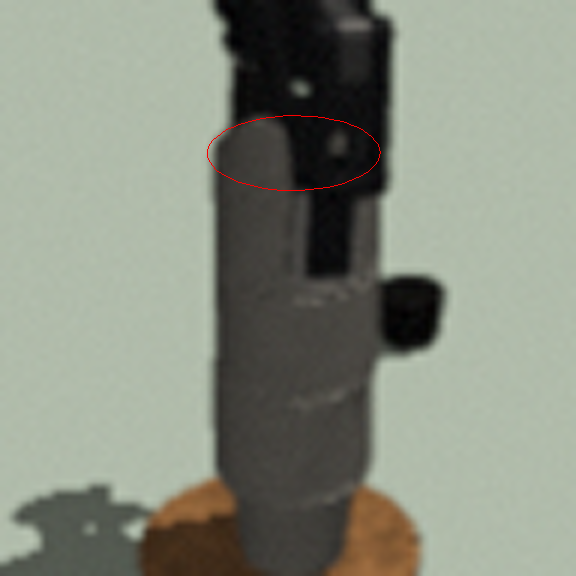

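Released. The top beaker dropped level and its seam now shows all round at (330,290). I lift straight up in world axes.

Call:
{"method": "apply_moves", "body": {"moves": [[[0, 0, -5, 0], [-1, 1, -10, 0], [-1, 0, -15, 0], [-1, 1, -15, 0], [-1, 0, -15, 0], [-1, 1, -15, 0], [-1, 0, -15, 0], [0, 0, -10, 0], [0, 0, 0, 0], [0, 0, 0, 0]]]}}

```text
clock: 32.8
eef_pos: [0.4938, 0.0264, 0.2635]
tool_rot: [0.984, -0.175, -0.029, 0.012]
ft_force: [-0.1, 0.5, -0.1]
grip_width: 0.0852
```

```bash
python3 - <<'E'
from h import *
s=cams.camera('scene');p=proj(s,[.493,.025,.11])[0]
o=telemetry.get_obs();print(o['eef_pos'],o['ft_force'])
a=crop(s,*p,48,4,[(ring(.4935,.0255,z,.03),(0,0,255)) for z in(.176,)])
cv2.imwrite('pics/f.png',np.hstack([a,cv2.resize(s['color'][60:360,60:460,::-1],(512,384))])[:, :800])
E
```

```text
[0.49384907 0.02641571 0.26343414] [ 0.32129252 -0.14682004  0.48335491]
```

View pics/f.png

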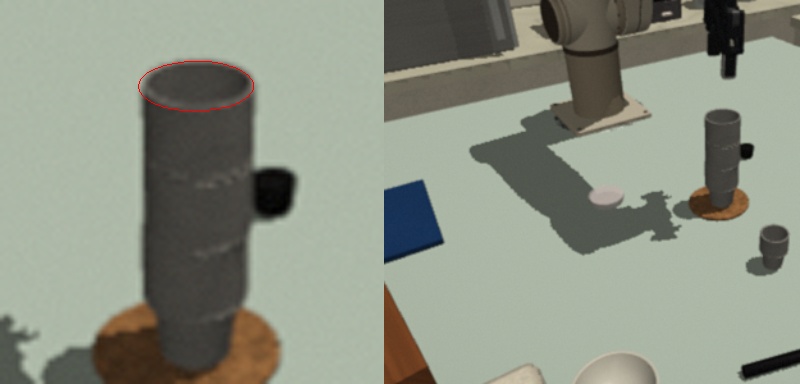

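The final picture shows all three beakers in line on the cork pad. The top rim lies on the ring predicted for 0.176 m, the seams are closed, the gripper is clear and the small beaker is untouched. I hand the job in.

```bash
python3 -c "
from workcell import workorder;print(workorder.job_done())"
```

```text
the job is handed in; nothing more can be done
None
```

The three full-size beakers are stacked on the cork pad, and I handed the job in at about 33 s of the 58 s allowed. I nested the right-hand beaker into the base first, then the left-hand one into that.

- **Final picture:** all three stand upright and in line with closed seams. The top rim sits on the predicted 176 mm ring, which means both beakers are fully home.
- **Clearances:** the gripper is open and about 90 mm above the stack. The small beaker was not touched.
- **Forces:** the wrist force read at most a few newtons at the end of each move.
- **What went less well:** the tool drifted to about 4° of tilt during the moves. The second beaker therefore touched its rim on one side first, and it settled level when released.
- **Measuring:** the two cameras disagreed by up to about 4 mm on the right-hand beaker's position. This was well inside the gripper's clearance.

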